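Set out the porcelain shades in order for layering

ROBOT

A 6-joint arm with a two-finger parallel gripper is mounted at the origin on the work surface. World frame = base frame: x ahead of the robot, y to its left, z up, the work surface at z = 0. Lengths are in mm, angles in rad, forces in N, time in s.
With the tool pointing down it reaches from about 400 to 825 mm from the base axis. Payload 7 kg.
Tool frame: the origin (TCP) lies midway between the tips of the shut fingers; the grasp point (between the pads) lies behind it (arm.pinch_z is the z of the grasp point in the tool frame, in mm); z points along the fingers, y is the line along which they close (so a half turn about z gives the same grasp; the last joint's range is limited). The gripper opens to 85 mm and grips with 20 to 120 N. Pads are 22 mm wide; open, the fingers measure 114 mm over their backs; the gripper's body (76 mm by 85 mm) begins 54 mm behind the grasp point. The pads swing forward as they close: fully open they stand 13 mm farther back than shut.
Start: joints at [1.555, 0.359, 0.012, 0, -1.224, -0.288], TCP at [201.934, 644.064, 204.202] pointing down, gripper open.
Joint ranges: [-3.07, 3.07], [-1.43, 2.12], [-1.02, 1.25], [-3.03, 1.67], [-3.05, -0], [-3.03, 3.03]. Speed limits (rad/s): [2.39, 2.39, 3.01, 3.14, 3.14, 3.14].

INTERFACE

Orientations are given as [roll, pitch, yaw] about the fixed x, y, z axes, in that order (R = Rz(yaw) Ry(pitch) Rx(roll)).
In Python, from rig import read_state, cams, workorder, nets, arm gives the robot as it stands. The module is installed in compiled form; this text tells all that it offers.
- The arm moves only by the shell command python3 -m creep 'ROWS' [FORCE]. ROWS is JSON, a list of rows, each a list of 3 entries, a list of its own where there are three numbers: the opening, from 0 (shut) to 1 (fully open), then the shift along the world's x, y, z in mm, then the turn, a rotation vector about the world's x, y, z in degrees. In form: [[hand, [dx, dy, dz], [wx, wy, wz]], ...]. A call has 1 to 20 rows; each row shifts and turns the commanded pose from where the row before left it; what a row does not reach is not made up. A row lasts 1/10 s, in which the tool goes at most 50 mm and 8.59 degrees, less where a joint would pass 70% of its speed; a pose out of reach is approached as far as the arm can. A call with a gripper value outside its range is refused whole. The fingers move at their own pace and stop on an object; FORCE is the grip in N (left out, the last holds). Time passes only in rows, so rows that do not move let the fingers close. It gives the time, the measured TCP pose, the force, the opening and the grip force at its end, in the units of the state.
- read_state(): the state, without advancing time (a new reading comes with each control period).
- cams.read_camera(name): name is "side" or "top"; returns a dict with "img" (480x640x3 uint8, blue, green, red), "intrinsics" (3x3 intrinsics, pixels), "dist_coeffs" ([k1, k2, p1, p2, k3] as OpenCV has them; the pictures are not rectified), "rvec" (rotation vector, rad) and "tvec" (3), from world to camera coordinates, as OpenCV has them. Camera axes: x right, y down, z forward; pixel columns grow to the right and rows downward; lengths in mm; the calibration is good to about 2 mm. A picture is of the moment at which its call begins. There is no depth.
- workorder.sign_off(): hands the job in; it is judged then, once.
Trained networks look in the newest picture that a camera, given by its name, has taken for a name from the list of things; names that differ only in an ending like _2 or _b are one class to them, and where a whole thing is asked for, a point or a joint stands for the part that bears it (a point fixed in the world has none). Each returns a list of dicts, best first, with "conf" (0 to 1); they miss things now and then, are a little off and sometimes report something else, mostly with a low value. They report only what shows in the picture. A call takes as long as a camera call. They do not tell look-alikes from the thing itself.
- nets.look_for(camera, target): "location" ([column, row] in pixels, amid what is visible of it).
- nets.trace(camera, target): "region" (480x640 bool, what is visible of it) and "location" ([column, row] in pixels, amid what is visible of it).
The state is a dict: "t": time; "qpos": joint angles; "joint_vel": joint speeds; "joint_efforts": joint torques, N m; "position": TCP position; "tcp_rot": TCP orientation; "contact_force": force on the tool from outside, world axes, zero at the start; "ft_torque": the same for the moment, N m; "grip_width": opening from 0.0 (shut) to 1.0 (fully open); "finger_force": force on a finger pad.
Only numpy, scipy, OpenCV 4.12 (cv2) and the standard library are available. Lean on these libraries where they do the work, as an engineer would, in place of code of your own. Each camera call takes 0.05 s, during which the arm holds its last target. There are 200 camera calls.

TASK

Set the four porcelain powder jars out on the black pads of the tray in order of shade: the lightest cap on the pad nearest the round glass mixing dish, each next pad one shade darker, the darkest farthest from the dish. Stand each jar in the middle of its pad, keep the jars upright all the way, and do not knock over the pink bottle.

Things in the scene. Friction and masses are not known exactly. Their poses are not given: they have to be found in the camera images.
- ivory_mid (a point): Powder jar of shade 1 of 4: squat round white jar, 50 mm high, with a screw cap (ivory-white, the lightest) and a label band of that same shade. Cap 41 mm across (knurling to 42), 16 mm high; body below 39 mm across. About 60 g. The point is on its axis, half-way up (25 mm above its underside); z is up.
- sand_mid (a point): Powder jar of shade 2 of 4: squat round white jar, 50 mm high, with a screw cap (sandy yellow, second lightest) and a label band of that same shade. Cap 41 mm across (knurling to 42), 16 mm high; body below 39 mm across. About 60 g. The point is on its axis, half-way up (25 mm above its underside); z is up.
- caramel_mid (a point): Powder jar of shade 3 of 4: squat round white jar, 50 mm high, with a screw cap (caramel brown, second darkest) and a label band of that same shade. Cap 41 mm across (knurling to 42), 16 mm high; body below 39 mm across. About 60 g. The point is on its axis, half-way up (25 mm above its underside); z is up.
- brown_mid (a point): Powder jar of shade 4 of 4: squat round white jar, 50 mm high, with a screw cap (dark brown, the darkest) and a label band of that same shade. Cap 41 mm across (knurling to 42), 16 mm high; body below 39 mm across. About 60 g. The point is on its axis, half-way up (25 mm above its underside); z is up.
- pad1: Pad 1 of 4, counted from the left (+y) end of the row: round black rubber pad, 60 mm across, 2 mm thick, fixed in an aluminium tray 310 x 80 mm (rim 8 mm above the bench); pads 75 mm apart, end pads 42 mm from the tray's ends. Origin: centre of the pad's underside, 4 mm above the bench (its top: 6 mm). y runs along the row to the left end, x across the tray, away from the robot.
- pad2: Pad 2 of 4, counted from the left (+y) end of the row: round black rubber pad, 60 mm across, 2 mm thick, fixed in an aluminium tray 310 x 80 mm (rim 8 mm above the bench); pads 75 mm apart, end pads 42 mm from the tray's ends. Origin: centre of the pad's underside, 4 mm above the bench (its top: 6 mm). y runs along the row to the left end, x across the tray, away from the robot.
- pad3: Pad 3 of 4, counted from the left (+y) end of the row: round black rubber pad, 60 mm across, 2 mm thick, fixed in an aluminium tray 310 x 80 mm (rim 8 mm above the bench); pads 75 mm apart, end pads 42 mm from the tray's ends. Origin: centre of the pad's underside, 4 mm above the bench (its top: 6 mm). y runs along the row to the left end, x across the tray, away from the robot.
- pad4: Pad 4 of 4, counted from the left (+y) end of the row: round black rubber pad, 60 mm across, 2 mm thick, fixed in an aluminium tray 310 x 80 mm (rim 8 mm above the bench); pads 75 mm apart, end pads 42 mm from the tray's ends. Origin: centre of the pad's underside, 4 mm above the bench (its top: 6 mm). y runs along the row to the left end, x across the tray, away from the robot.
- mixing_dish: Round cream mixing dish with a pale green glass plate and a steel button in its middle, 160 mm across, 30 mm high, fixed. It stands beside the row, to the left (+y, about 0.37) or to the right (-y, about -0.37) of it; a red wax heater, up to 90 mm high, stands on the other side. Origin: centre of its underside.
- pink_mid (a point): Bottle of pink modelling liquid, loose, to be left standing: 32 mm across, 74 mm high with its narrow white nozzle; it and other small bottles stand among the jars. The point is on its axis, 37 mm above its underside.
Mind the look-alikes: they are no part of the job. Leave any blue or purple look-alike of the part that bears sand_mid alone.

How it is judged (in metres and radians):
At the end, for the whole second after the job is handed in: All four jars stand upright (0.12 rad), released and at rest, each within 12 mm of the centre of its own pad and on it (5 mm), lightest on the pad nearest the mixing dish to darkest on the farthest; the pink bottle is upright (0.2 rad) (((world y of mixing_dish above 0 m and horizontal distance between ivory_mid and pad1 below 0.012 m and z of ivory_mid in the frame of pad1 between 0.022 and 0.032 m and horizontal distance between sand_mid and pad2 below 0.012 m and z of sand_mid in the frame of pad2 between 0.022 and 0.032 m and horizontal distance between caramel_mid and pad3 below 0.012 m and z of caramel_mid in the frame of pad3 between 0.022 and 0.032 m and horizontal distance between brown_mid and pad4 below 0.012 m and z of brown_mid in the frame of pad4 between 0.022 and 0.032 m) or (world y of mixing_dish below 0 m and horizontal distance between ivory_mid and pad4 below 0.012 m and z of ivory_mid in the frame of pad4 between 0.022 and 0.032 m and horizontal distance between sand_mid and pad3 below 0.012 m and z of sand_mid in the frame of pad3 between 0.022 and 0.032 m and horizontal distance between caramel_mid and pad2 below 0.012 m and z of caramel_mid in the frame of pad2 between 0.022 and 0.032 m and horizontal distance between brown_mid and pad1 below 0.012 m and z of brown_mid in the frame of pad1 between 0.022 and 0.032 m)) and angle between each of ivory_mid, sand_mid, caramel_mid, brown_mid's own z axis and vertical below 0.12 rad and linear speed of each of jar_ivory, jar_sand, jar_caramel, jar_brown below 0.02 m/s and angle between pink_mid's own z axis and vertical below 0.2 rad); the robot touches nothing.
It fails at once if a jar is laid over (tilted more than 1 rad) (angle between any of ivory_mid, sand_mid, caramel_mid, brown_mid's own z axis and vertical above 1 rad).
It fails at once if the pink bottle is knocked over (angle between pink_mid's own z axis and vertical above 0.7 rad).
It also fails if it takes over 93 s, if anything falls off the work surface, if the arm or the gripper's body presses on something with over 40 N, if the wrist force passes 120 N, or if a joint passes its speed limit or range.

## Working session

There is one attempt and no reset: what is moved stays moved. The work goes in short steps, Python scripts to look and compute and a shell command to move; the robot and the scene stay as the last step left them, time stands still between calls to the robot, and variables do not carry over. Pictures are saved under pics/ and viewed, at most 14 in all, crops included, and the job is handed in when it is done.

```bash
mkdir -p pics
cat > h.py <<'E'
import numpy as np, cv2
from rig import read_state, cams, nets, arm
def cam(n):
    c=cams.read_camera(n); c['n']=n; return c
def ray(c,px):
    K=np.array(c['intrinsics'],float);d=np.array(c['dist_coeffs'],float)
    R=cv2.Rodrigues(np.array(c['rvec'],float))[0];t=np.array(c['tvec'],float).reshape(3)
    u=cv2.undistortPoints(np.array([[px]],float),K,d)[0,0]
    return -R.T@t, R.T@np.array([u[0],u[1],1])
def onz(c,px,z):
    o,v=ray(c,px); return o+v*(z-o[2])/v[2]
def proj(c,P):
    return cv2.projectPoints(np.array(P,float).reshape(-1,1,3),np.array(c['rvec'],float),np.array(c['tvec'],float),np.array(c['intrinsics'],float),np.array(c['dist_coeffs'],float))[0].reshape(-1,2)
E
python3 - <<'E'
from h import *
s=read_state();print(s['t'],s['position'],s['tcp_rot'],s['grip_width'],arm.pinch_z)
for n in('top','side'):
    c=cam(n);cv2.imwrite(f'pics/{n}0.png',c['img']);print(n,ray(c,(320,240)))
    for t in['ivory_mid','sand_mid','caramel_mid','brown_mid','pink_mid','pad1','pad2','pad3','pad4','mixing_dish']:
        print(t,[(np.round(r['location']).tolist(),round(r['conf'],2),np.round(onz(c,r['location'],(50 if n=='top' else 25) if '_mid' in t else 6)[:2]).tolist()) for r in nets.look_for(n,t)[:5]])
print(read_state()['t'])
E
```

```text
0.0 [201.77936008 643.5980825  203.28515913] [ 3.13998878e+00 -1.06030566e-04 -3.03883978e-01] 0.9984873014032519 -18.700000000000003
top (array([ 299.71783151,  -10.24518615, 1361.4937296 ]), array([ 0.189279  ,  0.01361619, -0.98189585]))
ivory_mid [([477.0, 248.0], 0.55, [533.0, -368.0])]
sand_mid [([400.0, 259.0], 0.81, [507.0, -181.0]), ([361.0, 284.0], 0.67, [447.0, -88.0]), ([325.0, 274.0], 0.62, [472.0, -4.0]), ([354.0, 248.0], 0.57, [534.0, -73.0]), ([354.0, 326.0], 0.48, [351.0, -71.0])]
caramel_mid [([232.0, 291.0], 0.78, [429.0, 214.0]), ([346.0, 204.0], 0.24, [642.0, -55.0])]
brown_mid [([275.0, 278.0], 0.74, [461.0, 114.0])]
pink_mid [([177.0, 261.0], 0.44, [500.0, 349.0]), ([346.0, 206.0], 0.29, [636.0, -54.0])]
pad1 [([260.0, 189.0], 0.88, [690.0, 161.0]), ([315.0, 205.0], 0.87, [650.0, 22.0]), ([290.0, 200.0], 0.64, [663.0, 83.0]), ([344.0, 204.0], 0.63, [653.0, -52.0])]
pad2 [([260.0, 189.0], 0.88, [690.0, 161.0]), ([315.0, 205.0], 0.87, [650.0, 22.0]), ([290.0, 200.0], 0.64, [663.0, 83.0]), ([344.0, 204.0], 0.63, [653.0, -52.0])]
pad3 [([260.0, 189.0], 0.88, [690.0
[... 1075 characters left out ...]
.0, 363.0], 0.65, [689.0, 385.0])]
pad2 [([302.0, 214.0], 0.93, [639.0, -60.0]), ([249.0, 254.0], 0.86, [668.0, 91.0]), ([218.0, 277.0], 0.81, [684.0, 167.0]), ([272.0, 234.0], 0.8, [661.0, 21.0]), ([136.0, 363.0], 0.65, [689.0, 385.0])]
pad3 [([302.0, 214.0], 0.93, [639.0, -60.0]), ([249.0, 254.0], 0.86, [668.0, 91.0]), ([218.0, 277.0], 0.81, [684.0, 167.0]), ([272.0, 234.0], 0.8, [661.0, 21.0]), ([136.0, 363.0], 0.65, [689.0, 385.0])]
pad4 [([302.0, 214.0], 0.93, [639.0, -60.0]), ([249.0, 254.0], 0.86, [668.0, 91.0]), ([218.0, 277.0], 0.81, [684.0, 167.0]), ([272.0, 234.0], 0.8, [661.0, 21.0]), ([136.0, 363.0], 0.65, [689.0, 385.0])]
mixing_dish [([137.0, 362.0], 0.98, [689.0, 383.0])]
1.1
```

View pics/top0.png

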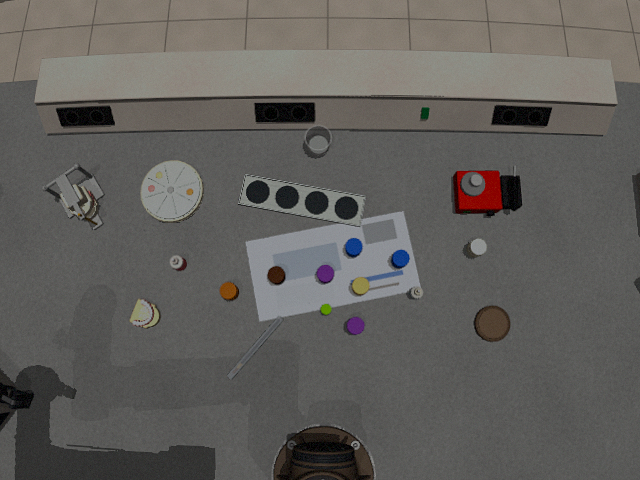

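View pics/side0.png

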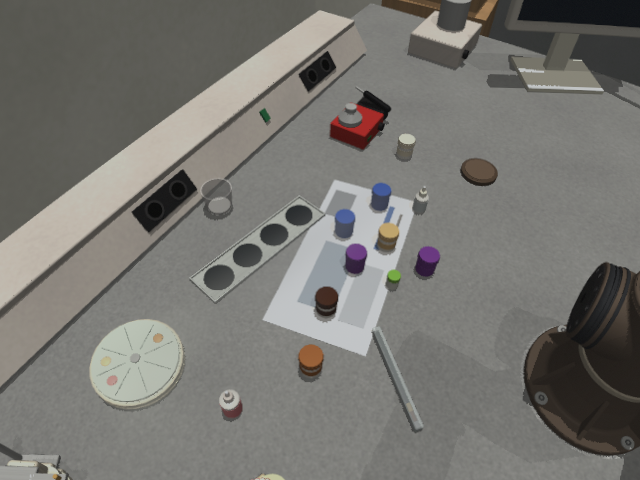

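The dish is on the left at top (171,189), so the order is ivory→pad1, sand→pad2, caramel→pad3 and brown→pad4.

Candidates in the top view:
- **Sand:** yellow (361,284). The look-alikes to leave are blue (400,259), blue (354,248), purple (325,274) and purple (354,326).
- **Ivory:** (477,248). The nozzle bottle at (416,292) is not a jar.
- **Caramel:** (232,291).
- **Brown:** (275,275). The brown disc at (492,323) is not a jar.
- **Pink bottle:** (177,262).

I'll refine the positions and check the choices in a crop.

```bash
cat > meas.py <<'E'
from h import *
from scipy.optimize import least_squares
a=np.linspace(0,2*np.pi,40)
def cen(c,x,y,z0=0,r1=19.5,h=50):
    P=np.array([[x+r*np.cos(t),y+r*np.sin(t),z] for t in a for r,z in((r1,z0),(20.5,z0+h-16),(20.5,z0+h))])
    m=cv2.moments(cv2.convexHull(proj(c,P).astype(np.float32)));return np.array([m['m10'],m['m01']])/m['m00']
def jar(name,guess,z0=0,C=None):
    obs=[]
    for c in C:
        cands=[(np.array(np.nonzero(r['region'])[::-1]).mean(1),r['region'].sum()) for r in nets.trace(c['n'],name)]
        p=cen(c,*guess,z0)
        cands=[k for k in cands if np.hypot(*(k[0]-p))<15]
        if cands: obs.append((c,cands[0][0]))
    f=lambda q:np.concatenate([cen(c,*q,z0)-o for c,o in obs])
    s=least_squares(f,guess);return np.round(s.x,1),len(obs),np.round(s.fun,1)
E
python3 - <<'E'
from meas import *
C=[cam('top'),cam('side')]
for n,g in dict(ivory=(535,-368),sand=(447,-88),caramel=(429,216),brown=(470,113)).items(): print(n,*jar(n+'_mid',g,0,C))
A=[]
for c in C:
    L=[]
    for r in nets.trace(c['n'],'pad1'):
        m=np.array(np.nonzero(r['region'])[::-1]).mean(1);P=onz(c,m,6)
        if abs(P[1])<220 and r['conf']>.3: L.append(P[:2])
    L=np.array(sorted(L,key=lambda p:-p[1]));print(c['n'],L.round(1).tolist())
    if len(L)==4:A.append(L)
A=np.mean(A,0);k=np.array([1.5,.5,-.5,-1.5])*75
s=least_squares(lambda q:(A-np.c_[q[0]-k*np.sin(q[2]),q[1]+k*np.cos(q[2])]).ravel(),[660,50,0]);q=s.x
print('pads',np.c_[q[0]-k*np.sin(q[2]),q[1]+k*np.cos(q[2])].round(1).tolist(),'yaw',np.degrees(q[2]),s.fun.round(1))
cv2.imwrite('pics/crop.png',np.hstack([cv2.resize(C[0]['img'][180:340,200:500],None,fx=1.3,fy=1.3*2),cv2.resize(C[1]['img'][120:420,200:460],(400,416))]))
E
```

```text
ivory [ 540.5 -373. ] 1 [0. 0.]
sand [446.7 -88.4] 2 [ 0.5 -0.6  0.   0.7]
caramel [432.4 224.6] 2 [ 0.2 -0.  -0.1  0.2]
brown [470.9 111.1] 2 [ 0.1 -0.6  0.2  0.2]
top [[684.5, 165.7], [670.1, 91.4], [656.7, 15.9], [642.8, -55.0]]
side [[684.9, 166.7], [670.6, 91.1], [656.9, 17.5], [643.9, -56.8]]
pads [[684.4, 165.2], [670.6, 91.4], [656.9, 17.7], [643.2, -56.0]] yaw -10.52747477405536 [ 0.4  1.  -0.3 -0.2 -0.1 -1.   0.1  0.1]
```

View pics/crop.png

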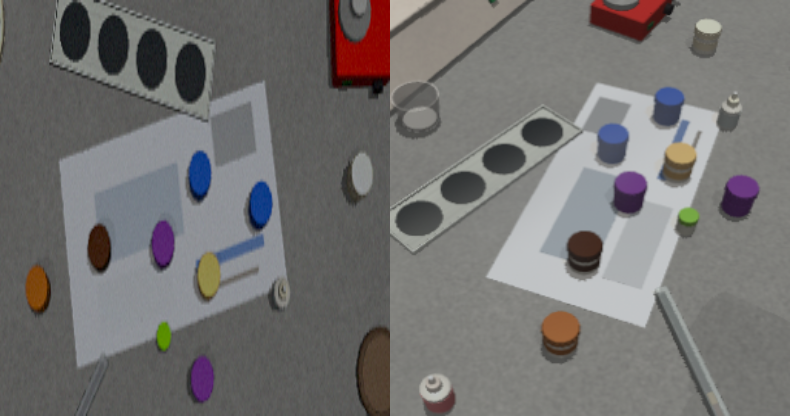

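The left panel (top) and right panel (side) confirm the four jars: yellow cap, orange-brown cap, dark cap and off-white cap. The blue and purple ones are look-alikes. The pads fit the 75 mm spacing within 1 mm. I'll take caramel first, closing across the row, which means turning the tool about -83°.

```bash
python3 -m creep '[[1,[15.4,-27.9,-4],[0,0,-5.54]],[1,[15.4,-27.9,-4],[0,0,-5.54]],[1,[15.4,-27.9,-4],[0,0,-5.54]],[1,[15.4,-27.9,-4],[0,0,-5.54]],[1,[15.4,-27.9,-4],[0,0,-5.54]],[1,[15.4,-27.9,-4],[0,0,-5.54]],[1,[15.4,-27.9,-4],[0,0,-5.54]],[1,[15.4,-27.9,-4],[0,0,-5.54]],[1,[15.4,-27.9,-4],[0,0,-5.54]],[1,[15.4,-27.9,-4],[0,0,-5.54]],[1,[15.4,-27.9,-4],[0,0,-5.54]],[1,[15.4,-27.9,-4],[0,0,-5.54]],[1,[15.4,-27.9,-4],[0,0,-5.54]],[1,[15.4,-27.9,-4],[0,0,-5.54]],[1,[15.4,-27.9,-4],[0,0,-5.54]],[1,[0,0,0],[0,0,0]],[1,[0,0,0],[0,0,0]]]' 30
```

```text
t: 3.4
position: [433.3, 225.0, 144.4]
tcp_rot: [-3.141, 0.0, -1.755]
contact_force: [0.0, -0.0, 0.3]
grip_width: 0.998
finger_force: 0.0
```

```bash
python3 -m creep '[[1,[-1,0,-25],[0,0,0]],[1,[0,0,-30],[0,0,0]],[1,[0,0,-30],[0,0,0]],[1,[0,0,-25],[0,0,0]],[1,[0,0,-16],[0,0,0]],[1,[0,0,0],[0,0,0]],[0,[0,0,0],[0,0,0]],[0,[0,0,0],[0,0,0]],[0,[0,0,0],[0,0,0]],[0,[0,0,0],[0,0,0]],[0,[0,0,0],[0,0,0]],[0,[0,0,0],[0,0,0]],[0,[0,0,0],[0,0,0]],[0,[0,0,0],[0,0,0]]]' 30
python3 - <<'E'
from h import *
c=cam('side');cv2.imwrite('pics/g1.png',cv2.resize(c['img'][240:440,200:440],None,fx=2.5,fy=2.5))
E
```

```text
t: 4.8
position: [432.6, 226.3, 19.5]
tcp_rot: [-3.14, 0.002, -1.754]
contact_force: [-3.0, 0.9, 6.4]
grip_width: 0.446
finger_force: 29.3
```

View pics/g1.png

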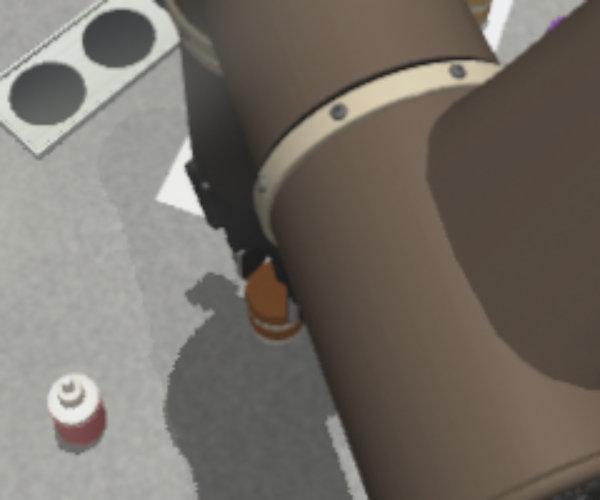

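Gripped at the cap; at crop (272,300) the jar is upright. Lifting, then carrying to pad3.

```bash
python3 -m creep '[[0,[0,0,5],[0,0,0]],[0,[0,0,20],[0,0,0]],[0,[0,0,30],[0,0,0]],[0,[0,0,25],[0,0,0]],[0,[10,-9,0],[0,0,0]],[0,[20,-19,0],[0,0,0]],[0,[26,-24,0],[0,0,0]],[0,[26,-24,0],[0,0,0]],[0,[26,-24,0],[0,0,0]],[0,[26,-24,0],[0,0,0]],[0,[26,-24,0],[0,0,0]],[0,[26,-24,0],[0,0,0]],[0,[20,-18,0],[0,0,0]],[0,[12,-12,0],[0,0,0]],[0,[6,-6,0],[0,0,0]],[0,[0,0,0],[0,0,0]],[0,[0,0,0],[0,0,0]],[0,[0,0,0],[0,0,0]]]'
```

```text
t: 6.65
position: [655.3, 18.4, 98.5]
tcp_rot: [-3.142, 0.0, -1.753]
contact_force: [0.6, 0.1, -0.6]
grip_width: 0.446
finger_force: 30.3
```

```bash
python3 -m creep '[[0,[1.5,0,-20],[0,0,0]],[0,[0,0.5,-25],[0,0,0]],[0,[0,0,-15],[0,0,0]],[0,[0,0,-7],[0,0,0]],[0,[0,0,-3],[0,0,0]],[0,[0,0,-2],[0,0,0]],[0,[0,0,0],[0,0,0]],[0,[0,0,0],[0,0,0]]]'
```

```text
t: 7.45
position: [658.0, 18.2, 27.0]
tcp_rot: [-3.14, 0.001, -1.754]
contact_force: [-1.1, 0.0, 0.4]
grip_width: 0.441
finger_force: 30.3
```

```bash
python3 -m creep '[[0,[0,0,-1.2],[0,0,0]],[0,[0,0,0],[0,0,0]],[1,[0,0,0],[0,0,0]],[1,[0,0,0],[0,0,0]],[1,[0,0,0],[0,0,0]],[1,[0,0,0],[0,0,0]],[1,[0,0,15],[0,0,0]],[1,[0,0,35],[0,0,0]],[1,[0,0,35],[0,0,0]],[1,[-20,-10,15],[0,0,0]],[1,[-30,-15,0],[0,0,0]],[1,[-30,-15,0],[0,0,0]],[1,[-30,-15,0],[0,0,0]],[1,[-30,-15,0],[0,0,0]],[1,[-30,-16,0],[0,0,0]],[1,[-26,-14,0],[0,0,0]],[1,[-15,-7,0],[0,0,0]],[1,[0,0,0],[0,0,0]],[1,[0,0,0],[0,0,0]]]'
python3 - <<'E'
from meas import *
C=[cam('top'),cam('side')]
cv2.imwrite('pics/p1.png',np.hstack([cv2.resize(C[0]['img'][160:340,200:500],(400,240)),cv2.resize(C[1]['img'][160:340,180:480],(400,240))]))
print(*jar('caramel_mid',(656.9,17.7),6,C))
E
```

```text
t: 9.35
position: [447.5, -88.8, 126.0]
tcp_rot: [-3.14, 0.001, -1.754]
contact_force: [-0.6, -0.1, 1.2]
grip_width: 1.0
finger_force: 0.0
[657.1  17.2] 2 [-0.8 -0.1 -0.5  1.1]
```

View pics/p1.png

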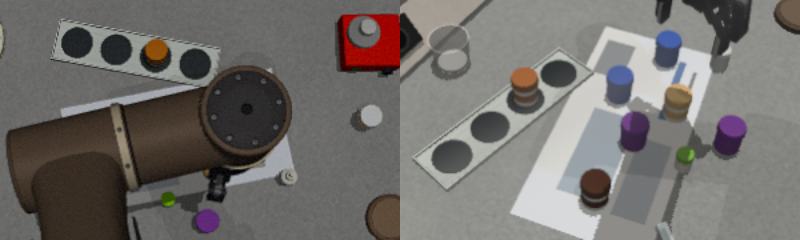

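Caramel stands on pad3, 1 mm from centre (left panel (156,52)), and sand is untouched below the gripper. Next I descend on sand.

```bash
python3 -m creep '[[1,[-0.8,0.4,-25],[0,0,0]],[1,[0,0,-30],[0,0,0]],[1,[0,0,-25],[0,0,0]],[1,[0,0,-17],[0,0,0]],[1,[0,0,-10],[0,0,0]],[1,[0,0,0],[0,0,0]],[0,[0,0,0],[0,0,0]],[0,[0,0,0],[0,0,0]],[0,[0,0,0],[0,0,0]],[0,[0,0,0],[0,0,0]],[0,[0,0,0],[0,0,0]],[0,[0,0,0],[0,0,0]],[0,[0,0,0],[0,0,0]]]'
```

```text
t: 10.85
position: [446.2, -88.5, 19.0]
tcp_rot: [-3.14, 0.0, -1.754]
contact_force: [-2.4, 0.5, 5.7]
grip_width: 0.453
finger_force: 29.4
```

```bash
python3 -m creep '[[0,[0,0,5],[0,0,0]],[0,[0,0,20],[0,0,0]],[0,[0,0,30],[0,0,0]],[0,[0,0,25],[0,0,0]],[0,[10,8,0],[0,0,0]],[0,[20,16,0],[0,0,0]],[0,[26,21,0],[0,0,0]],[0,[26,21,0],[0,0,0]],[0,[26,21,0],[0,0,0]],[0,[26,21,0],[0,0,0]],[0,[26,21,0],[0,0,0]],[0,[26,21,0],[0,0,0]],[0,[20,16,0],[0,0,0]],[0,[12,9,0],[0,0,0]],[0,[6,5,0],[0,0,0]],[0,[0,0,0],[0,0,0]],[0,[0,0,0],[0,0,0]],[0,[0,0,0],[0,0,0]]]'
```

```text
t: 12.65
position: [669.0, 90.9, 98.1]
tcp_rot: [3.141, 0.0, -1.755]
contact_force: [1.0, 0.3, -0.1]
grip_width: 0.449
finger_force: 30.3
```

```bash
python3 -m creep '[[0,[1.4,0,-20],[0,0,0]],[0,[0,0.5,-25],[0,0,0]],[0,[0,0,-15],[0,0,0]],[0,[0,0,-7],[0,0,0]],[0,[0,0,-3],[0,0,0]],[0,[0,0,-2.5],[0,0,0]],[0,[0,0,0],[0,0,0]],[0,[0,0,0],[0,0,0]]]'
```

```text
t: 13.45
position: [671.5, 92.1, 26.3]
tcp_rot: [-3.141, 0.001, -1.754]
contact_force: [-0.3, -0.4, -0.4]
grip_width: 0.448
finger_force: 30.3
```

```bash
python3 -m creep '[[0,[0,0,-1],[0,0,0]],[0,[0,0,0],[0,0,0]],[1,[0,0,0],[0,0,0]],[1,[0,0,0],[0,0,0]],[1,[0,0,0],[0,0,0]],[1,[0,0,0],[0,0,0]],[1,[0,0,15],[0,0,0]],[1,[0,0,35],[0,0,0]],[1,[0,0,35],[0,0,0]],[1,[-20,2,15],[0,0,0]],[1,[-30,3,0],[0,0,0]],[1,[-30,3,0],[0,0,0]],[1,[-30,3,0],[0,0,0]],[1,[-30,3,0],[0,0,0]],[1,[-30,3,0],[0,0,0]],[1,[-20,2,0],[0,0,0]],[1,[-10,0,0],[0,0,0]],[1,[0,0,0],[0,0,0]],[1,[0,0,0],[0,0,0]]]'
python3 - <<'E'
from meas import *
C=[cam('top'),cam('side')]
print('sand',*jar('sand_mid',(670.6,91.4),6,C)); print('brown',*jar('brown_mid',(471,111),0,C)); print('ivory',*jar('ivory_mid',(536,-369),0,C))
E
```

```text
t: 15.35
position: [472.0, 111.3, 125.3]
tcp_rot: [-3.14, 0.001, -1.754]
contact_force: [0.7, -0.2, -0.0]
grip_width: 1.003
finger_force: 0.0
sand [671.3  92.4] 2 [ 0.2 -0.2  0.2  0.2]
brown [471.5 111. ] 1 [ 0. -0.]Traceback (most recent call last):
  File "<stdin>", line 3, in <module>
  File "meas.py", line 15, in jar
    s=least_squares(f,guess);return np.round(s.x,1),len(obs),np.round(s.fun,1)
    return func(*args, **kwargs)
    vector_fun = VectorFunction(
        fun_wrapped,
    ...<6 lines>...
        workers=workers
    )
    self._update_fun()
    ~~~~~~~~~~~~~~~~^^
    self.f = self.fun_wrapped(xp_copy(self.x))
             ~~~~~~~~~~~~~~~~^^^^^^^^^^^^^^^^^
    return np.atleast_1d(self.fun(x))
                         ~~~~~~~~^^^
    return self.f(x, *self.args, **self.kwargs)
           ~~~~~~^^^^^^^^^^^^^^^^^^^^^^^^^^^^^^
  File "meas.py", line 14, in <lambda>
    f=lambda q:np.concatenate([cen(c,*q,z0)-o for c,o in obs])
               ~~~~~~~~~~~~~~^^^^^^^^^^^^^^^^^^^^^^^^^^^^^^^^^
ValueError: need at least one array to concatenate
```

Sand is 1 mm from the pad2 centre. Next is brown.

```bash
python3 -m creep '[[1,[-0.5,0,-25],[0,0,0]],[1,[0,0,-30],[0,0,0]],[1,[0,0,-25],[0,0,0]],[1,[0,0,-17],[0,0,0]],[1,[0,0,-9],[0,0,0]],[1,[0,0,0],[0,0,0]],[0,[0,0,0],[0,0,0]],[0,[0,0,0],[0,0,0]],[0,[0,0,0],[0,0,0]],[0,[0,0,0],[0,0,0]],[0,[0,0,0],[0,0,0]],[0,[0,0,0],[0,0,0]],[0,[0,0,0],[0,0,0]]]'
```

```text
t: 17.05
position: [471.0, 111.3, 19.6]
tcp_rot: [-3.14, 0.001, -1.754]
contact_force: [-1.3, 0.6, 6.9]
grip_width: 0.445
finger_force: 29.3
```

```bash
python3 -m creep '[[0,[0,0,5],[0,0,0]],[0,[0,0,20],[0,0,0]],[0,[0,0,30],[0,0,0]],[0,[0,0,25],[0,0,0]],[0,[10,-10,0],[0,0,0]],[0,[20,-19,0],[0,0,0]],[0,[26,-25,0],[0,0,0]],[0,[26,-25,0],[0,0,0]],[0,[26,-25,0],[0,0,0]],[0,[26,-25,0],[0,0,0]],[0,[20,-20,0],[0,0,0]],[0,[12,-12,0],[0,0,0]],[0,[7,-6.5,0],[0,0,0]],[0,[0,0,0],[0,0,0]],[0,[0,0,0],[0,0,0]],[0,[0,0,0],[0,0,0]]]'
```

```text
t: 18.65
position: [642.9, -55.6, 98.8]
tcp_rot: [3.142, 0.0, -1.753]
contact_force: [-0.6, 0.2, -0.2]
grip_width: 0.45
finger_force: 30.3
```

```bash
python3 -m creep '[[0,[0,0,-20],[0,0,0]],[0,[0,-0.4,-25],[0,0,0]],[0,[0,0,-15],[0,0,0]],[0,[0,0,-7],[0,0,0]],[0,[0,0,-3],[0,0,0]],[0,[0,0,-3],[0,0,0]],[0,[0,0,0],[0,0,0]],[0,[0,0,0],[0,0,0]]]'
```

```text
t: 19.45
position: [644.0, -56.8, 26.3]
tcp_rot: [-3.141, 0.0, -1.754]
contact_force: [0.3, -0.3, -0.9]
grip_width: 0.448
finger_force: 30.3
```

```bash
python3 -m creep '[[0,[0,0,-0.8],[0,0,0]],[0,[0,0,0],[0,0,0]],[1,[0,0,0],[0,0,0]],[1,[0,0,0],[0,0,0]],[1,[0,0,0],[0,0,0]],[1,[0,0,0],[0,0,0]],[1,[0,0,15],[0,0,0]],[1,[0,0,35],[0,0,0]],[1,[0,0,35],[0,0,0]],[1,[-6,-20,15],[0,0,0]],[1,[-10,-30,0],[0,0,0]],[1,[-10,-30,0],[0,0,0]],[1,[-10,-30,0],[0,0,0]],[1,[-10,-20,0],[0,0,0]],[1,[-6,-10,0],[0,0,0]],[1,[0,0,0],[0,0,0]],[1,[0,0,0],[0,0,0]]]'
python3 - <<'E'
from meas import *
C=[cam('top'),cam('side')]
for n,g,z in(('brown',(643,-56),6),('ivory',(536,-369),0)):
    for cc in ([C[0]],[C[1]],C):
        try: print(n,*jar(n+'_mid',g,z,cc))
        except Exception: print(n,'none')
P=C[0];cv2.imwrite('pics/p2.png',np.hstack([cv2.resize(P['img'][140:300,400:560],(400,400)),cv2.resize(C[1]['img'][80:240,330:490],(400,400))]))
E
```

```text
t: 21.15
position: [591.7, -196.9, 125.1]
tcp_rot: [-3.141, 0.0, -1.755]
contact_force: [0.8, 0.3, -0.0]
grip_width: 1.001
finger_force: 0.0
brown none
brown [644.1 -57.5] 1 [-0.  0.]
brown [644.1 -57.5] 1 [-0.  0.]
ivory [ 538.5 -370.6] 1 [ 0. -0.]
ivory [ 540.4 -371.1] 1 [-0. -0.]
ivory [ 539.5 -370.4] 2 [-0.1 -0.4  0.2  0.3]
```

View pics/p2.png

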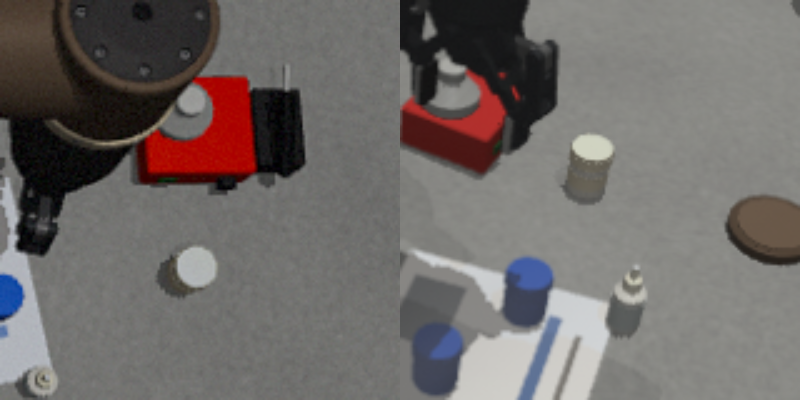

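Ivory is alone at (195,268) in the left panel, with the heater about 75 mm clear of it. Brown is 1.5 mm from the pad4 centre. Going to ivory.

```bash
python3 -m creep '[[1,[-10,-20,0],[0,0,0]],[1,[-12,-30,0],[0,0,0]],[1,[-10,-30,0],[0,0,0]],[1,[-10,-30,0],[0,0,0]],[1,[-10,-30,0],[0,0,0]],[1,[0,-22,0],[0,0,0]],[1,[0,-11,0],[0,0,0]],[1,[0,0,0],[0,0,0]],[1,[0,0,0],[0,0,0]]]'
```

```text
t: 22.55
position: [539.5, -369.6, 124.4]
tcp_rot: [3.141, 0.0, -1.754]
contact_force: [0.5, -1.3, 0.6]
grip_width: 1.003
finger_force: 0.0
```

```bash
python3 -m creep '[[1,[0,-0.5,-25],[0,0,0]],[1,[0,0,-30],[0,0,0]],[1,[0,0,-25],[0,0,0]],[1,[0,0,-17],[0,0,0]],[1,[0,0,-8],[0,0,0]],[1,[0,0,0],[0,0,0]],[0,[0,0,0],[0,0,0]],[0,[0,0,0],[0,0,0]],[0,[0,0,0],[0,0,0]],[0,[0,0,0],[0,0,0]],[0,[0,0,0],[0,0,0]],[0,[0,0,0],[0,0,0]],[0,[0,0,0],[0,0,0]]]'
```

```text
t: 23.85
position: [543.0, -372.9, 25.8]
tcp_rot: [-3.133, -0.004, -1.752]
contact_force: [-5.1, 1.3, 27.9]
grip_width: 0.197
finger_force: 29.2
```

Grip width 0.197 with a 28 N upward force is wrong, so I'll look before moving.

Run:
```python
from meas import *
C=[cam('top'),cam('side')]
cv2.imwrite('pics/p3.png',np.hstack([cv2.resize(C[0]['img'][180:300,420:540],(400,400)),cv2.resize(C[1]['img'][80:200,350:470],(400,400))]))
s=read_state();print(s['position'],s['contact_force'],s['ft_torque'],s['grip_width'])
```

```text
[ 542.96312727 -372.88742449   25.77549042] [-4.60322942  1.73554199 28.19635351] [ 0.4989856   1.41695576 -0.03046146] 0.19454758894946717
```

View pics/p3.png

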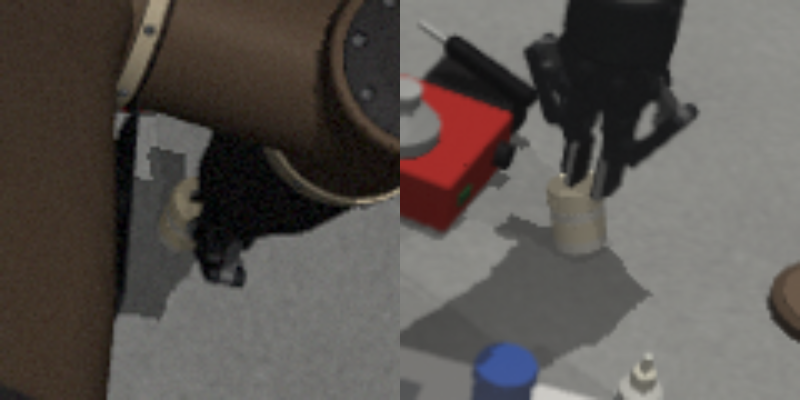

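Run:
```python
from meas import *
C=[cam('top'),cam('side')]
for c in C:
    print(c['n'],'tcp',proj(c,[[543,-373,26]]).round(),'tip up',proj(c,[[543,-373,50]]).round())
    for r in nets.trace(c['n'],'ivory_mid')[:3]:
        y,x=np.nonzero(r['region']);print(round(r['conf'],2),x.min(),x.max(),y.min(),y.max(),r['region'].sum(),x.mean().round(1),y.mean().round(1))
c=C[1]
for q in((540,-371),(543,-360),(550,-385),(540,-345)):print(q,cen(c,*q).round(1),cen(C[0],*q).round(1))
im=cv2.resize(c['img'][100:170,370:450],(800,600),interpolation=cv2.INTER_CUBIC)
for q,col in(((539.5,-370.4),(0,255,0)),):
  for z in(0,34,50):
    P=proj(c,[[q[0]+20.5*np.cos(t),q[1]+20.5*np.sin(t),z] for t in a]);P=(P-[370,100])*[10,600/70]
    cv2.polylines(im,[P.astype(int)],True,col,1)
p=(proj(c,[[543,-373,26],[543,-373,44]])-[370,100])*[10,600/70]
for k in p: cv2.circle(im,tuple(int(v) for v in k),5,(0,0,255),-1)
im=cv2.convertScaleAbs(im,alpha=1.6)
cv2.imwrite('pics/p4.png',im)
```

```text
top tcp [[476. 246.]] tip up [[479. 244.]]
0.71 467 480 233 257 228 473.5 245.8
side tcp [[404. 145.]] tip up [[406. 138.]]
0.54 394 411 131 155 339 402.4 144.0
(540, -371) [405.2 146.1] [476.  247.2]
(543, -360) [402.2 148. ] [471.5 246. ]
(550, -385) [404.  141.6] [481.4 243.2]
(540, -345) [400.7 151.8] [465.6 247.2]
```

View pics/p4.png

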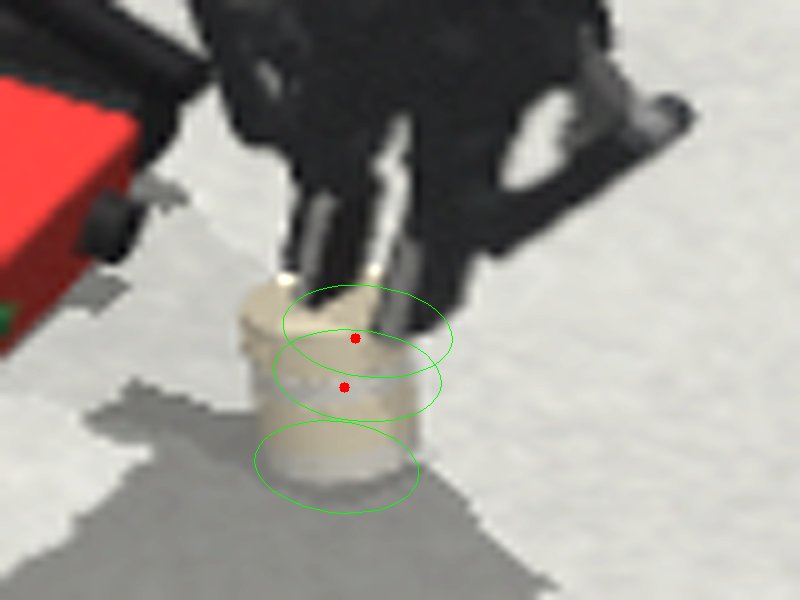

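Run:
```python
from meas import *
C=[cam('top'),cam('side')]
u=np.array([.983,-.183]);v=np.array([.183,.983])
out=[]
for c,(x0,y0,x1,y1) in zip(C,((455,215,505,270),(375,95,435,170))):
    s=min(400/(x1-x0),550/(y1-y0));im=cv2.convertScaleAbs(cv2.resize(c['img'][y0:y1,x0:x1],(int((x1-x0)*s),int((y1-y0)*s)),interpolation=cv2.INTER_CUBIC),alpha=2.2)
    for z,col in((28,(0,0,255)),(50,(255,0,0))):
        for k in(-1,1):
            P=[[*(np.array([543,-373])+k*u*d+v*w),z] for d,w in((8.5,-11),(8.5,11),(20,11),(20,-11))]
            cv2.polylines(im,[((proj(c,P)-[x0,y0]+.5)*s).astype(int)],True,col,1)
    out.append(cv2.copyMakeBorder(im,0,550-im.shape[0],0,400-im.shape[1],cv2.BORDER_CONSTANT))
cv2.imwrite('pics/p5.png',np.hstack(out))
```

```text
(no output)
```

View pics/p5.png

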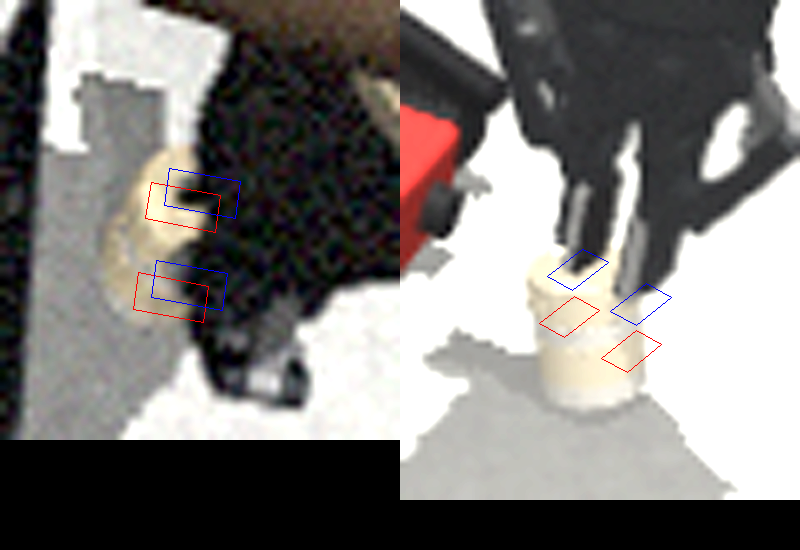

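The picture shows the jar leaning about 0.3 rad toward +x, pinched by its rim: the +x finger is on the cap top and the other against its side. I'll take the pressure off first, then check.

```bash
python3 -m creep '[[0.2,[0,0,3],[0,0,0]],[0.2,[0,0,3],[0,0,0]],[0.2,[0,0,0],[0,0,0]]]' 20
```

```text
t: 24.55
position: [539.8, -370.7, 26.7]
tcp_rot: [-3.14, -0.0, -1.754]
contact_force: [-2.0, 0.3, 7.0]
grip_width: 0.198
finger_force: 3.5
```

```bash
python3 -m creep '[[0.3,[0,0,2],[0,0,0]],[0.35,[0,0,4],[0,0,0]],[0.4,[0,0,6],[0,0,0]],[0.5,[0,0,8],[0,0,0]],[0.6,[0,0,10],[0,0,0]],[0.8,[0,0,15],[0,0,0]],[1,[0,0,25],[0,0,0]],[1,[0,0,25],[0,0,0]],[1,[0,0,0],[0,0,0]],[1,[0,0,0],[0,0,0]]]' 20
python3 - <<'E'
from meas import *
C=[cam('top'),cam('side')]
for cc in ([C[0]],[C[1]],C):
    try: print(*jar('ivory_mid',(540,-371),0,cc))
    except Exception: print('none')
out=[]
for c,(x0,y0,x1,y1) in zip(C,((440,200,520,290),(365,95,445,185))):
    out.append(cv2.convertScaleAbs(cv2.resize(c['img'][y0:y1,x0:x1],(400,450),interpolation=cv2.INTER_CUBIC),alpha=1.5))
cv2.imwrite('pics/p6.png',np.hstack(out))
E
```

```text
t: 25.55
position: [540.1, -370.6, 122.5]
tcp_rot: [-3.139, -0.0, -1.754]
contact_force: [-1.1, -0.1, -0.0]
grip_width: 0.998
finger_force: 0.0
[ 537.7 -370.6] 1 [0. 0.]
[ 539.7 -370.7] 1 [-0.  0.]
[ 539.1 -371. ] 2 [ 0.2 -0.6  0.3  0. ]
```

View pics/p6.png

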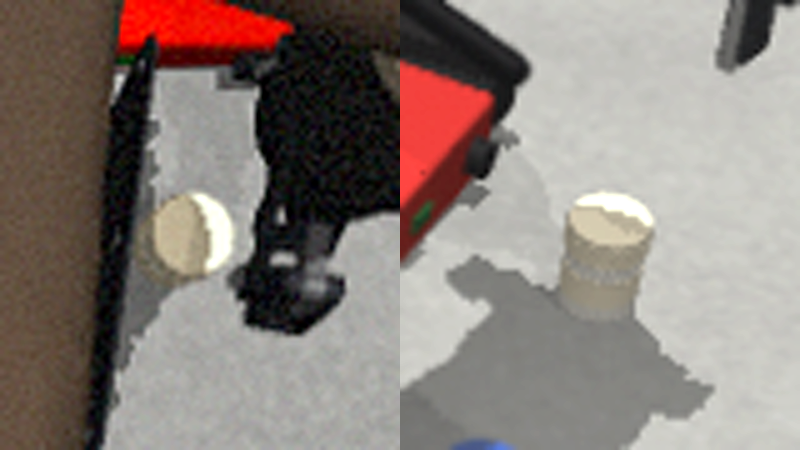

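The jar is upright again at (539,-371). The earlier overlay had the fingertips near z=50 with the TCP at 26, so I had only pinched the cap's top edge. This time I'll go about 9 mm deeper, with a smaller opening, and check contact before closing.

```bash
python3 -m creep '[[0.75,[-1,-0.3,-25],[0,0,0]],[0.75,[0,0,-30],[0,0,0]],[0.75,[0,0,-25],[0,0,0]],[0.75,[0,0,-14],[0,0,0]],[0.75,[0,0,-10],[0,0,0]],[0.75,[0,0,-8],[0,0,0]],[0.75,[0,0,0],[0,0,0]],[0.75,[0,0,0],[0,0,0]]]' 40
```

```text
t: 26.65
position: [539.1, -371.0, 9.5]
tcp_rot: [-3.141, -0.0, -1.754]
contact_force: [0.1, 0.0, 0.8]
grip_width: 0.753
finger_force: 0.0
```

```bash
python3 -m creep '[[0.6,[0,0,0],[0,0,0]],[0.5,[0,0,0],[0,0,0]],[0.4,[0,0,0],[0,0,0]],[0,[0,0,0],[0,0,0]],[0,[0,0,0],[0,0,0]],[0,[0,0,0],[0,0,0]],[0,[0,0,0],[0,0,0]],[0,[0,0,0],[0,0,0]]]' 40
```

```text
t: 27.45
position: [539.0, -371.0, 9.8]
tcp_rot: [-3.14, -0.0, -1.754]
contact_force: [-1.5, 0.8, 5.2]
grip_width: 0.457
finger_force: 40.0
```

```bash
python3 -m creep '[[0,[0,0,5],[0,0,0]],[0,[0,0,20],[0,0,0]],[0,[0,0,30],[0,0,0]],[0,[0,0,30],[0,0,0]],[0,[0,0,20],[0,0,0]],[0,[4,15,0],[0,0,0]],[0,[6,23,0],[0,0,0]],[0,[8,29,0],[0,0,0]],[0,[8,29,0],[0,0,0]],[0,[8,29,0],[0,0,0]],[0,[8,29,0],[0,0,0]],[0,[8,29,0],[0,0,0]],[0,[8,29,0],[0,0,0]],[0,[8,29,0],[0,0,0]],[0,[8,29,0],[0,0,0]],[0,[6,23,0],[0,0,0]],[0,[4,15,0],[0,0,0]],[0,[0,0,0],[0,0,0]]]'
```

```text
t: 29.25
position: [622.7, -60.8, 113.2]
tcp_rot: [3.141, -0.0, -1.752]
contact_force: [-0.2, -0.4, -1.6]
grip_width: 0.458
finger_force: 40.4
```

```bash
python3 -m creep '[[0,[4,15,0],[0,0,0]],[0,[6,23,0],[0,0,0]],[0,[8,29,0],[0,0,0]],[0,[8,29,0],[0,0,0]],[0,[8,29,0],[0,0,0]],[0,[8,29,0],[0,0,0]],[0,[8,29,0],[0,0,0]],[0,[6,23,0],[0,0,0]],[0,[4,14,0],[0,0,0]],[0,[2,6,0],[0,0,0]],[0,[0,0,0],[0,0,0]],[0,[0,0,0],[0,0,0]],[0,[0,0,0],[0,0,0]]]'
```

```text
t: 30.55
position: [684.4, 162.2, 113.8]
tcp_rot: [3.141, -0.0, -1.755]
contact_force: [0.6, -0.4, -0.2]
grip_width: 0.46
finger_force: 40.4
```

Descend to about z=16.5 (picked at 9.8, plus 6 for the pad).

```bash
python3 -m creep '[[0,[0,2.5,-20],[0,0,0]],[0,[0,0,-30],[0,0,0]],[0,[0,0,-25],[0,0,0]],[0,[0,0,-12],[0,0,0]],[0,[0,0,-5],[0,0,0]],[0,[0,0,-3],[0,0,0]],[0,[0,0,-2],[0,0,0]],[0,[0,0,0],[0,0,0]],[0,[0,0,0],[0,0,0]]]'
```

```text
t: 31.45
position: [685.0, 166.0, 17.7]
tcp_rot: [-3.14, 0.001, -1.754]
contact_force: [0.3, -0.0, -0.5]
grip_width: 0.458
finger_force: 40.4
```

```bash
python3 -m creep '[[0,[0,0,-1],[0,0,0]],[0,[0,0,-0.5],[0,0,0]],[0,[0,0,0],[0,0,0]],[1,[0,0,0],[0,0,0]],[1,[0,0,0],[0,0,0]],[1,[0,0,0],[0,0,0]],[1,[0,0,0],[0,0,0]],[1,[0,0,15],[0,0,0]],[1,[0,0,35],[0,0,0]],[1,[0,0,35],[0,0,0]],[1,[-20,0,15],[0,0,0]],[1,[-30,0,0],[0,0,0]],[1,[-30,0,0],[0,0,0]],[1,[-30,0,0],[0,0,0]],[1,[-30,0,0],[0,0,0]],[1,[-30,0,0],[0,0,0]],[1,[-20,0,0],[0,0,0]],[1,[0,0,0],[0,0,0]]]'
python3 - <<'E'
from meas import *
C=[cam('top'),cam('side')]
for n,g in dict(ivory=(684.4,165.2),sand=(670.6,91.4),caramel=(656.9,17.7),brown=(643.2,-56)).items():
    try: print(n,g,*jar(n+'_mid',g,6,C))
    except Exception: print(n,'none')
cv2.imwrite('pics/p7.png',np.hstack([cv2.resize(C[0]['img'][160:280,150:390],(400,240)),cv2.resize(C[1]['img'][140:460,140:460],(400,400))[:240*2-80][:240] if 0 else cv2.resize(C[1]['img'][160:440,120:440],(400,240))]))
E
```

```text
t: 33.25
position: [492.8, 165.7, 116.8]
tcp_rot: [-3.141, 0.001, -1.753]
contact_force: [1.4, 0.5, 1.1]
grip_width: 0.998
finger_force: 0.0
ivory (684.4, 165.2) [685.1 166.3] 2 [-0.3 -0.5  0.4  0.1]
sand (670.6, 91.4) [672.8  93.1] 2 [-0.1 -0.7  0.6  0.6]
caramel (656.9, 17.7) [656.8  17.7] 1 [-1. -0.]
brown (643.2, -56) [643.9 -56. ] 1 [-0.6  0. ]
```

View pics/p7.png

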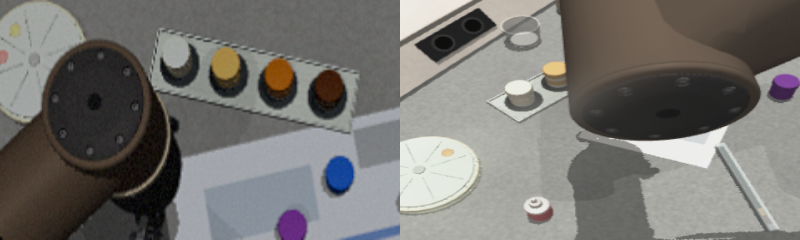

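All four jars stand in order, each within about 3 mm of its pad centre: ivory (179,57), sand (226,63), caramel (278,74) and brown (328,91) in the left panel. The pink bottle is upright at (538,208) in the right panel, and the arm is clear. Handing in.

```bash
python3 -c "
from rig import workorder; print(workorder.sign_off())"
```

```text
the job is handed in; nothing more can be done
None
```

The four jars stand upright on the pads in shade order, lightest (ivory) nearest the dish, each within about 3 mm of its pad centre; the pink bottle is upright, and the job is handed in (about 33 s used), though the first grasp on ivory slipped and leaned it about 0.3 rad before I regripped it.

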